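# Feel for the release notch and open the bench service box

### The job

Open the bench's service box so that the test rig can be plugged in: put a closed fingertip on the black rubber strip along the front edge of the box, at either end, slide it along the strip with a light touch until it comes to the notch, and press the release key inside the notch all the way down so that the sprung cover is let go. Then draw the finger out and leave the cover standing open by itself and the key back up. Nothing is to be picked up, and the tub, the beaker and the coupling in front of the box stay where they stand.

Things in the scene. Friction and masses are not known exactly. Their poses are not given: they have to be found in the camera images.
- box: low aluminium service box fixed to the bench, 190 mm deep (own x), 480 mm long (own y), 80 mm high; origin at the centre of its underside. Own x points to the rear (hinge), the front at own x = -95 mm faces the robot; z up. A black rubber strip tops the front edge: own x -95 to -55 mm, own y -235 to +235 mm, top face 80 mm above the bench, flush with the cover behind it
- strip_left (a point): left end of the rubber strip seen from the robot: middle of its 40 mm width, on its top face, at own y = +235 mm of the box. The outer 85 mm of the strip at each end are solid
- strip_right (a point): right end of the rubber strip: the same at own y = -235 mm of the box
- strip_mid (a point): middle of the strip's length and width, at the height of its top face. Within 150 mm to either side of here the strip is broken by one notch 50 mm long, open in front and above, black on black, found by touch or close looking. In it lies the release key, a black plate 46 mm (own y) by 34 mm (own x), its top 13 mm below the strip's, pressed straight down
- release (a joint): how far the release key is pressed, m: 0 up, 0.007 fully down. A spring brings it back; it takes about 2 N to start it and about 6 N to hold it fully down. The cover is let go at about 0.004
- cover (a joint): opening of the sprung aluminium cover, rad: 0 shut, 1.0 fully open. The cover lies behind the strip, 126 mm deep and 466 mm long, hinged at its rear edge (own x = +75 mm of the box). It is latched until the key is pressed; then its spring lifts the front edge up and to the rear, slowly, in about 6 s (0.85 rad after about 4 s), and it stays open
- tub: white lidded plastic tub, 76 mm across, 65 mm high, standing in front of the box, loose; origin at the centre of its underside
- beaker: clear glass beaker, 68 mm across, 85 mm high, standing in front of the box, loose; origin at the centre of its underside
- coupling: turned steel coupling, 42 mm across, 50 mm high, standing in front of the box, loose; origin at the centre of its underside
Things that resemble listed ones, but are neither listed nor needed, are in the scene too. What is shaped like the tub but pink is not meant. Several things look just like the coupling: the one meant starts nearest to the robot's base.

How it is judged:
By the outcome, as a careful person would: the job done as asked, in the order asked, and still so for the second after the job is handed in, with the robot touching nothing.
It also fails if it takes over 64 s, if anything falls off the work surface, if the arm or the gripper's body presses on something with over 40 N, if the wrist force passes 120 N, or if a joint passes its speed limit or range.

### The arm

A 7-joint arm with a two-finger parallel gripper is mounted at the origin on the work surface. World frame = base frame: x ahead of the robot, y to its left, z up, the work surface at z = 0. Lengths are in m, angles in rad, forces in N, time in s.
With the tool pointing down it reaches from about 0.425 to 0.925 m from the base axis. Payload 6.8 kg.
Tool frame: the origin (TCP) lies at the very end of the fingers, on their centre line; the grasp point (between the pads) lies 19 mm behind it; z points along the fingers, x is the direction in which the jaws open and shut, and the axes are right-handed (so a half turn about z gives the same grasp; the last joint's range is limited). The gripper opens to 85 mm and grips with 20 to 120 N. Pads are 22 mm wide; open, the fingers measure 114 mm over their backs; the gripper's body (76 mm by 85 mm) begins 54 mm behind the grasp point. The pads swing forward as they close: fully open they stand 13 mm farther back than shut.
Start: joints at [-1.439, 0.477, 0.022, 1.555, -0.011, 1.109, -0.083], TCP at [0.16, 0.656, 0.195] pointing down, gripper open.
Joint ranges: [-2.96, 2.96], [-0.34, 2.1], [-1.41, 1.46], [0.24, 2.44], [-1.37, 4.51], [0.17, 1.92], [-2.96, 2.96]. Speed limits (rad/s): [2.39, 2.39, 3.14, 3.14, 3.14, 3.14, 3.14].

### API

Orientations are given as a unit quaternion [w, x, y, z].
In Python, from station import bot gives the robot as it stands.
- The arm moves only by the shell command python3 -m creep 'ROWS' [FORCE]. ROWS is JSON, a list that holds one entry, the list of rows, each a list of 7 numbers: the shift along the tool's x, y, z in cm, then the turn, a rotation vector about the tool's x, y, z in rad, then the opening, from 0 (shut) to 1 (fully open). In form: [[[dx, dy, dz, wx, wy, wz, claw], ...]]. A call has 1 to 10 rows; each row is the pose to reach, as a shift and turn from the pose commanded when the call began, along the tool's axes at that moment; what a row does not reach only later rows make up. A row lasts 1/8 s, in which the tool goes at most 62.5 mm and 10.7 degrees, less where a joint would pass 70% of its speed; a pose out of reach is approached as far as the arm can. A call with a gripper value outside its range is refused whole. The fingers move at their own pace and stop on an object; FORCE is the grip in N (left out, the last holds). Time passes only in rows, so rows that repeat a pose let the fingers close. It gives the time, the measured TCP pose, the force and the opening at its end, in the units of the state.
- bot.get_obs(): the state, without advancing time (a new reading comes with each control period).
- bot.read_camera(name): name is "scene" or "top"; returns (picture, depth): 420x560x3 uint8, blue, green, red; 420x560 float32, m along the optical axis (not along the pixel's ray), 0 where there is no reading.
- bot.calibration(name): a dict with "mtx" (3x3 intrinsics, pixels), "rvec" (rotation vector, rad) and "tvec" (3), from world to camera coordinates, as OpenCV has them. Camera axes: x right, y down, z forward; pixel columns grow to the right and rows downward; lengths in m; the calibration is good to about 2 mm. A picture is of the moment at which its call begins. calibration takes no time and is no camera call.
- bot.hand_in(): hands the job in, once; it reports no verdict.
Trained networks look in the newest picture that a camera, given by its name, has taken for a name from the list of things; names that differ only in an ending like _2 or _b are one class to them, and where a whole thing is asked for, a point or a joint stands for the part that bears it (a point fixed in the world has none). Each returns a list of dicts, best first, with "p" (0 to 1); they miss things now and then, are a little off and sometimes report something else, mostly with a low value. They report only what shows in the picture. A call takes as long as a camera call. They do not tell look-alikes from the thing itself.
- bot.find_in(camera, label): "xy" ([column, row] in pixels, amid what is visible of it).
- bot.silhouettes(camera, label): "mask" (420x560 bool, what is visible of it) and "xy" ([column, row] in pixels, amid what is visible of it).
The state is a dict: "t": time; "q": joint angles; "joint_vel": joint speeds; "joint_torque": joint torques, N m; "eef_pos": TCP position; "tool_rot": TCP orientation; "contact_force": force on the tool from outside, world axes, zero at the start; "torque": the same for the moment, N m; "gripper_width": opening from 0.0 (shut) to 1.0 (fully open).
Only numpy, scipy, OpenCV 4.12 (cv2) and the standard library are available. Lean on these libraries where they do the work, as an engineer would, in place of code of your own. Each camera call takes 0.05 s, during which the arm holds its last target.

## Working session

There is one attempt and no reset: what is moved stays moved. The work goes in short steps, Python scripts to look and compute and a shell command to move; the robot and the scene stay as the last step left them, time stands still between calls to the robot, and variables do not carry over. Pictures are saved under pics/ and viewed, and the job is handed in when it is done.

```bash
ls; mkdir -p pics; cat > h.py <<'E'
import numpy as np, cv2
from station import bot
def cam(n):
    c=bot.calibration(n); R=cv2.Rodrigues(np.array(c['rvec'],float))[0]
    return np.array(c['mtx'],float),R,np.array(c['tvec'],float).ravel()
def unproj(n,uv,d):
    K,R,t=cam(n); uv=np.atleast_2d(uv).astype(float); d=np.atleast_1d(d)
    p=np.c_[uv,np.ones(len(uv))]@np.linalg.inv(K).T*d[:,None]
    return (p-t)@R
def proj(n,P):
    K,R,t=cam(n); p=(np.atleast_2d(P)@R.T+t)@K.T
    return p[:,:2]/p[:,2:]
def atz(n,uv,z):
    K,R,t=cam(n); uv=np.atleast_2d(uv).astype(float)
    r=(np.c_[uv,np.ones(len(uv))]@np.linalg.inv(K).T)@R; o=-R.T@t
    return o+r*((z-o[2])/r[:,2])[:,None]
E
python3 - <<'E'
from h import *
np.set_printoptions(precision=4,suppress=True)
for n in ('scene','top'):
    im,d=bot.read_camera(n); cv2.imwrite(f'pics/{n}0.png',im); np.save(f'{n}0.npy',d)
    K,R,t=cam(n); print(n,-R.T@t,K[0,0])
    for l in ('box','strip_left','tub','beaker','coupling'):
        print(l,[(np.round(x['xy']),round(x['p'],2)) for x in bot.find_in(n,l)])
o=bot.get_obs(); print({k:np.round(v,3) for k,v in o.items()})
E
```

```text
pics
scene [ 0.8963 -0.5068  0.5456] 438.87626805666997
box [(array([325., 275.]), 0.66)]
strip_left [(array([324., 273.]), 0.63)]
tub [(array([120., 291.]), 0.63), (array([200., 254.]), 0.62)]
beaker [(array([269., 168.]), 0.71)]
coupling [(array([148., 338.]), 0.82), (array([231., 216.]), 0.66)]
top [ 0.426  -0.0038  0.9699] 413.540784077251
box [(array([264., 162.]), 0.55)]
strip_left [(array([268., 162.]), 0.55)]
tub [(array([335., 248.]), 0.97), (array([393., 267.]), 0.93)]
beaker []
coupling [(array([279., 257.]), 0.82), (array([405., 224.]), 0.73)]
{'t': np.float64(0.6), 'q': array([-1.439,  0.477,  0.022,  1.555, -0.012,  1.109, -0.083]), 'joint_vel': array([-0.   , -0.001,  0.   , -0.   , -0.   ,  0.001,  0.   ]), 'joint_torque': array([ -0.   , -59.601,   1.605, -28.142,   0.012,   0.002,   0.   ]), 'eef_pos': array([0.16 , 0.656, 0.195]), 'tool_rot': array([-0.   ,  0.787,  0.617,  0.   ]), 'contact_force': array([-0.63 , -0.022,  0.34 ]), 'torque': array([ 0.007,  0.019, -0.021]), 'gripper_width': np.float64(1.001)}
```

View pics/scene0.png

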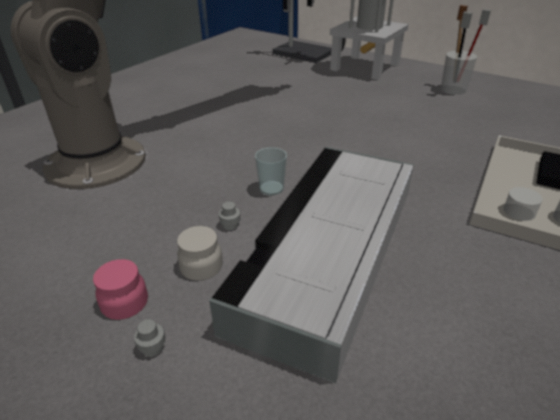

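View pics/top0.png

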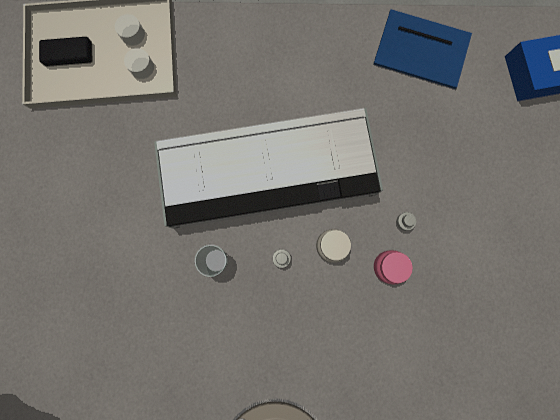

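The top view shows the box with its black strip running from (166,215) to (380,185). There is a notch-like outline at columns 317–340, near the right end, and the scene view shows the gap at about (255,255). The beaker, coupling, tub and pink tub stand in front. Next I'll measure these.

```bash
python3 - <<'E'
from h import *
np.set_printoptions(precision=4,suppress=True)
im=cv2.imread('pics/top0.png'); d=np.load('top0.npy')
print('box corners z=.08', atz('top',[(157,142),(365,110),(380,190),(167,225)],.08))
m=bot.silhouettes('top','box')[0]['mask']
v,u=np.nonzero(m&(d>0)); P=unproj('top',np.c_[u,v],d[v,u])
P=P[(P[:,2]>.06)&(P[:,2]<.1)]
r=cv2.minAreaRect((P[:,:2]*1000).astype(np.float32)); print(r, np.median(P[:,2])); print(cv2.boxPoints(r))
for l,h in (('beaker',.085),('tub',.065),('coupling',.05)):
    for n in('top','scene'):
        for s in bot.silhouettes(n,l):
            v,u=np.nonzero(s['mask']); 
            dd=(d if n=='top' else np.load('scene0.npy'))[v,u]
            Q=unproj(n,np.c_[u,v],dd)[dd>0]
            print(l,n,s['p'],np.median(Q,0),Q[:,:2].min(0),Q[:,:2].max(0))
c=cv2.resize(im[165:235,150:400],None,fx=3.2,fy=3.2,interpolation=cv2.INTER_CUBIC)
c=np.clip(c.astype(float)*3,0,255).astype('uint8'); 
s=cv2.imread('pics/scene0.png')[140:310,210:350]; s=np.clip(cv2.resize(s,None,fx=2,fy=2).astype(float)*2.5,0,255).astype('uint8')
o=np.zeros((c.shape[0]+s.shape[0],800,3),'uint8'); o[:c.shape[0],:c.shape[1]]=c; o[c.shape[0]:,:s.shape[1]]=s
cv2.imwrite('pics/crop0.png',o)
E
```

```text
box corners z=.08 [[ 0.6805  0.2731  0.08  ]
 [ 0.7618 -0.1903  0.08  ]
 [ 0.5799 -0.2201  0.08  ]
 [ 0.4962  0.2403  0.08  ]]
((631.0081176757812, 27.049468994140625), (191.36659240722656, 481.15679931640625), 10.221763610839844) 0.08077487205701284
[[ 494.1508  246.8297]
 [ 579.5361 -226.6904]
 [ 767.8655 -192.7307]
 [ 682.4801  280.7893]]
beaker top 0.98 [0.4208 0.1529 0.0247] [0.3891 0.1101] [0.4547 0.176 ]
beaker scene 0.57 [0.4315 0.1282 0.0598] [0.2938 0.108 ] [0.4571 0.3072]
tub top 0.97 [ 0.4583 -0.1192  0.0652] [ 0.4228 -0.1583] [ 0.4968 -0.0867]
tub top 0.68 [ 0.4143 -0.2479  0.0649] [ 0.378  -0.3074] [ 0.4527 -0.2184]
tub scene 0.67 [ 0.4764 -0.1393  0.051 ] [ 0.3742 -0.1633] [ 0.4999 -0.0473]
tub scene 0.61 [ 0.4338 -0.267   0.0528] [ 0.3095 -0.295 ] [ 0.4535 -0.1932]
coupling top 0.84 [ 0.5161 -0.2861  0.0343] [ 0.4973 -0.3113] [ 0.5421 -0.2703]
coupling top 0.55 [ 0.4297 -0.0066  0.034 ] [ 0.4095 -0.0269] [0.448  0.0143]
coupling scene 0.94 [ 0.5271 -0.2972  0.0326] [ 0.4983 -0.3128] [ 0.5396 -0.2719]
coupling scene 0.7 [ 0.4379 -0.0162  0.0317] [ 0.3703 -0.0295] [0.4516 0.0461]
```

View pics/crop0.png

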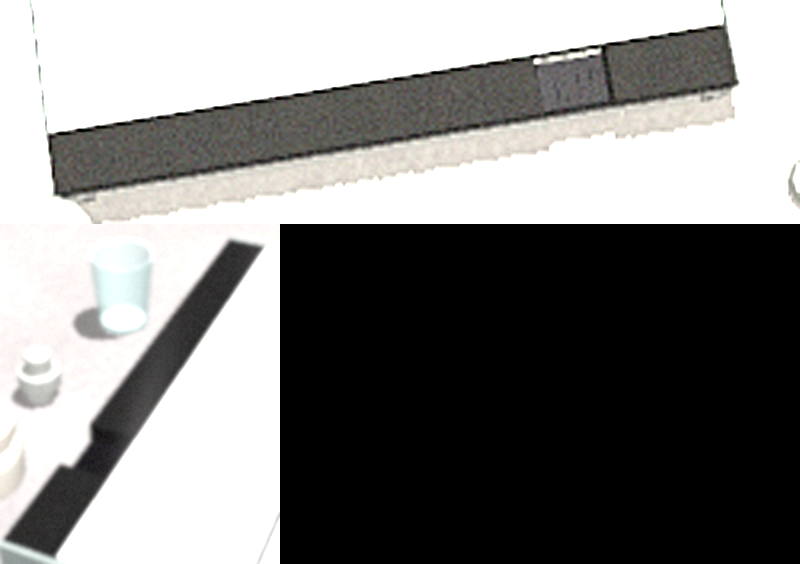

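```bash
cat >> h.py <<'E'
from scipy.spatial.transform import Rotation as Ro
C=np.array([.631,.027]); yaw=np.radians(10.22)
ex=np.array([np.cos(yaw),np.sin(yaw)]); ey=np.array([-ex[1],ex[0]])
def b2w(x,y,z): return np.r_[C+x*ex+y*ey,z]
def w2b(P):
    P=np.atleast_2d(P); q=P[:,:2]-C; return np.c_[q@ex,q@ey,P[:,2]]
def rot(o): 
    w,x,y,z=o['tool_rot']; return Ro.from_quat([x,y,z,w])
def togo(target,dirang=yaw+np.pi/2):
    o=bot.get_obs(); R=rot(o)
    x=np.array([np.cos(dirang),np.sin(dirang),0]); z=np.array([0,0,-1.]); T=Ro.from_matrix(np.c_[x,np.cross(z,x),z])
    return R.inv().apply(target-o['eef_pos'])*100,(R.inv()*T).as_rotvec()
def st():
    o=bot.get_obs(); print('t',round(float(o['t']),2),'box',np.round(w2b(o['eef_pos'])[0]*1000,1),'F',np.round(o['contact_force'],2),'q',np.round(o['q'],2),'rot',np.round(togo(o['eef_pos'])[1],3))
E
python3 - <<'E'
from h import *
np.set_printoptions(precision=4,suppress=True)
print('corner of key/notch', w2b(atz('top',[(317,183),(340,180),(340,196),(319,199)],.075)))
print('coarse ends', w2b(atz('top',[(167,225),(380,190)],.08)))
d=np.load('top0.npy'); 
v,u=np.mgrid[170:235,155:400]; u=u.ravel();v=v.ravel();P=w2b(unproj('top',np.c_[u,v],d[v,u]))
k=(abs(P[:,0]+.075)<.012)
for y in np.arange(-.24,.25,.01):
    s=k&(abs(P[:,1]-y)<.005); print(round(y,2),round(np.median(P[s,2])*1e3,1) if s.any() else None,end='; ')
print()
for n,t in (('wp',np.r_[.5,.3,.2]),('start',b2w(-.077,-.215,.2))): print(n,t,togo(t))
E
```

```text
corner of key/notch [[-0.0558 -0.1019  0.075 ]
 [-0.0574 -0.153   0.075 ]
 [-0.0924 -0.1465  0.075 ]
 [-0.0915 -0.1     0.075 ]]
coarse ends [[-0.0948  0.2339  0.08  ]
 [-0.0942 -0.2341  0.08  ]]
-0.24 80.6; -0.23 80.7; -0.22 81.0; -0.21 81.2; -0.2 81.1; -0.19 80.9; -0.18 80.8; -0.17 80.8; -0.16 81.0; -0.15 74.6; -0.14 67.7; -0.13 67.9; -0.12 67.9; -0.11 68.1; -0.1 79.5; -0.09 80.9; -0.08 80.8; -0.07 80.6; -0.06 80.8; -0.05 80.8; -0.04 80.4; -0.03 80.3; -0.02 80.8; -0.01 81.1; 0.0 80.9; 0.01 81.0; 0.02 80.5; 0.03 81.4; 0.04 80.2; 0.05 80.7; 0.06 80.5; 0.07 81.0; 0.08 80.5; 0.09 80.6; 0.1 81.0; 0.11 80.4; 0.12 80.2; 0.13 81.0; 0.14 80.7; 0.15 80.2; 0.16 81.1; 0.17 80.8; 0.18 81.5; 0.19 80.9; 0.2 80.7; 0.21 80.9; 0.22 80.9; 0.23 80.5; 0.24 80.5; 
wp [0.5 0.3 0.2] (array([-26.4871,  41.4435,  -0.4881]), array([ 0.    , -0.0001, -0.4181]))
start [ 0.5934 -0.1983  0.2   ] (array([-72.6696,  62.3455,  -0.491 ]), array([ 0.    , -0.0001, -0.4181]))
```

```bash
python3 -m creep '[[[-6,9.5,0,0,0,-0.1,0],[-13,20,0,0,0,-0.2,0],[-19,31,0,0,0,-0.3,0],[-26.5,41.4,-0.5,0,0,-0.418,0],[-26.5,41.4,-0.5,0,0,-0.418,0],[-26.5,41.4,-0.5,0,0,-0.418,0],[-26.5,41.4,-0.5,0,0,-0.418,0],[-26.5,41.4,-0.5,0,0,-0.418,0],[-26.5,41.4,-0.5,0,0,-0.418,0],[-26.5,41.4,-0.5,0,0,-0.418,0]]]' 20
python3 -c "
from h import *
st(); print(togo(b2w(-.077,-.218,.15)))"
```

```text
t: 2.2
eef_pos: [0.4991, 0.3005, 0.2001]
tool_rot: [-0.0, 0.641, 0.767, 0.0]
contact_force: [-0.7, 0.7, -0.7]
gripper_width: 0.002
t 2.2 box [-81.3 292.6 200.1] F [-0.71  0.7  -0.71] q [-0.73  0.32  0.1   1.78 -0.04  1.04  1.14] rot [-0.    -0.001 -0.   ]
(array([-51.05850885,   0.43186895,   4.97598365]), array([-3.11236785e-04, -6.28924092e-04, -8.46894155e-05]))
```

```bash
python3 -m creep '[[[-6,0,0,0,0,0,0],[-12,0.1,0,0,0,0,0],[-18,0.2,0,0,0,0,0],[-24,0.3,0,0,0,0,0],[-30,0.3,0,0,0,0,0],[-36,0.4,1,0,0,0,0],[-42,0.4,2.5,0,0,0,0],[-48,0.4,4,0,0,0,0],[-51.1,0.4,5,0,0,0,0],[-51.1,0.4,5,0,0,0,0]]]'
python3 -m creep '[[[0,0,2,0,0,0,0],[0,0,4,0,0,0,0],[0,0,5,0,0,0,0],[0,0,5.5,0,0,0,0],[0,0,5.5,0,0,0,0],[0,0,5.5,0,0,0,0],[0,0,5.5,0,0,0,0]]]'
python3 -c "
from h import *
st(); print(togo(b2w(-.077,-.218,.08)))
for n in('scene','top'): cv2.imwrite(f'pics/{n}1.png',bot.read_camera(n)[0])"
```

```text
t: 3.45
eef_pos: [0.5936, -0.2033, 0.149]
tool_rot: [-0.001, 0.642, 0.767, -0.001]
contact_force: [0.2, 0.9, -0.2]
gripper_width: -0.003
t: 4.32
eef_pos: [0.5944, -0.2024, 0.0956]
tool_rot: [0.0, 0.641, 0.767, 0.0]
contact_force: [0.0, 0.9, 0.4]
gripper_width: -0.003
t 4.33 box [ -76.8 -219.3   95.6] F [0.04 0.93 0.37] q [ 0.02  0.52  0.29  1.78 -0.19  0.87  2.14] rot [ 0.001  0.    -0.   ]
(array([ 0.1285152 , -0.02466207,  1.56492253]), array([ 0.00086797,  0.00028916, -0.0003961 ]))
```

View pics/scene1.png

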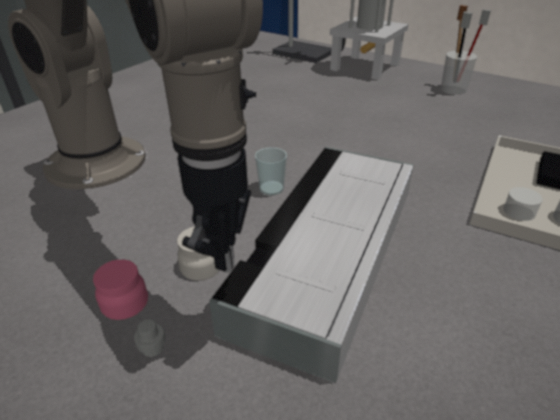

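The scene view shows the closed finger, tip at about (225,267), hanging over the right part of the strip near (235,290). I'll check its projection while lowering.

```bash
python3 -c "
from h import *
print(proj('scene',[bot.get_obs()['eef_pos'],b2w(-.077,-.218,.08)]))"
python3 -m creep '[[[0.1,0,0.6,0,0,0,0],[0.1,0,1.0,0,0,0,0],[0.1,0,1.2,0,0,0,0],[0.1,0,1.2,0,0,0,0],[0.1,0,1.3,0,0,0,0],[0.1,0,1.3,0,0,0,0]]]'
```

```text
[[227.20630966 286.77982118]
 [228.48428661 293.75405025]]
t: 5.18
eef_pos: [0.5939, -0.2013, 0.0821]
tool_rot: [0.0, 0.641, 0.767, 0.0]
contact_force: [0.3, -0.1, 0.7]
gripper_width: 0.001
```

```bash
python3 -c "
from h import *
im=bot.read_camera('scene')[0][200:340,160:300]
cv2.imwrite('pics/c2.png',np.clip(cv2.resize(im,None,fx=4,fy=4,interpolation=cv2.INTER_CUBIC).astype(float)*3,0,255).astype('uint8'))"
python3 -m creep '[[[0,0,0.1,0,0,0,0],[0,0,0.1,0,0,0,0],[0,0,0.15,0,0,0,0],[0,0,0.15,0,0,0,0]]]'
```

```text
t: 5.72
eef_pos: [0.5938, -0.2013, 0.0805]
tool_rot: [-0.0, 0.641, 0.767, -0.0]
contact_force: [-0.4, -0.7, -0.5]
gripper_width: 0.0
```

View pics/c2.png

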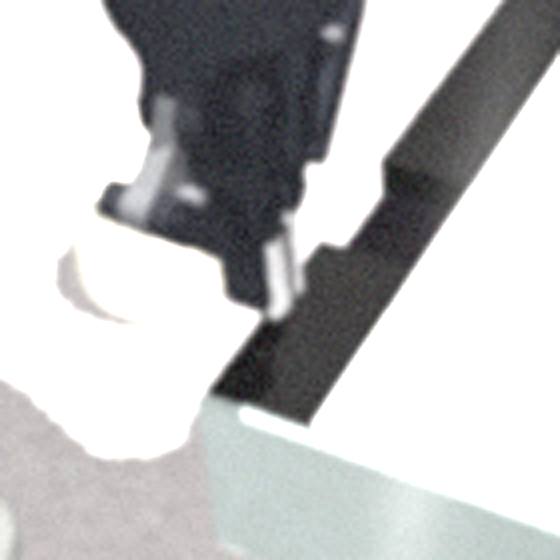

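```bash
python3 -c "
from h import *
np.set_printoptions(precision=1,suppress=True)
im,d=bot.read_camera('scene')
o=bot.get_obs(); print(o['eef_pos'],o['contact_force'],proj('scene',o['eef_pos']))
for uv in [(217,272),(220,273),(222,274),(224,275),(226,277),(228,276),(229,272),(231,268),(228,284),(233,288),(238,282),(234,272)]:
    z=d[uv[1],uv[0]]; print(uv,im[uv[1],uv[0]],w2b(unproj('scene',uv,z))[0]*1000)
im=im[230:310,190:270]
cv2.imwrite('pics/c3.png',np.clip(cv2.resize(im,None,fx=7,fy=7,interpolation=cv2.INTER_CUBIC).astype(float)*4,0,255).astype('uint8'))
im,d=bot.read_camera('top')
cv2.imwrite('pics/t3.png',np.clip(cv2.resize(im[140:300,280:440],None,fx=3.5,fy=3.5).astype(float)*3,0,255).astype('uint8'))"
```

```text
[ 0.6 -0.2  0.1] [ 0.  -0.1  0.3] [[228.4 293.5]]
(217, 272) [28 27 27] [ -80.8 -232.9  135.1]
(220, 273) [23 21 19] [ -78.2 -230.2  131.9]
(222, 274) [21 18 18] [ -75.  -230.5  131.5]
(224, 275) [21 18 15] [ -71.7 -230.9  131.4]
(226, 277) [35 36 34] [ -68.8 -231.2  129.2]
(228, 276) [68 68 67] [ -70.  -224.6  124.4]
(229, 272) [83 83 83] [ -67.  -225.6  134. ]
(231, 268) [67 67 67] [ -65.4 -222.3  138.9]
(228, 284) [16 14 16] [ -86.8 -202.1   80.2]
(233, 288) [25 24 24] [ -76.5 -205.8   80. ]
(238, 282) [21 22 23] [ -75.7 -192.5   79.8]
(234, 272) [64 64 64] [ -65.3 -216.3  126.2]
```

View pics/c3.png

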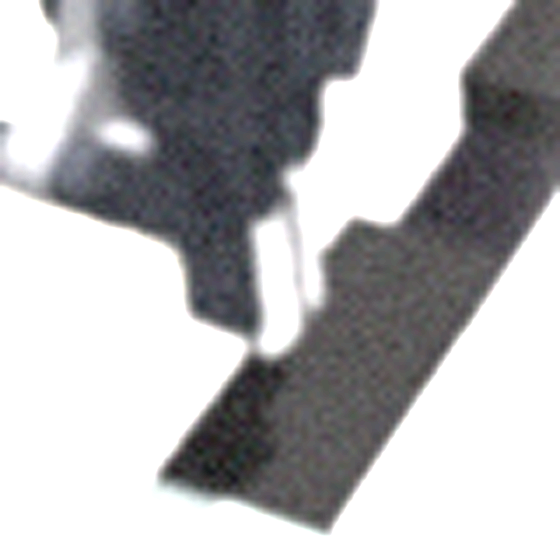

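View pics/t3.png

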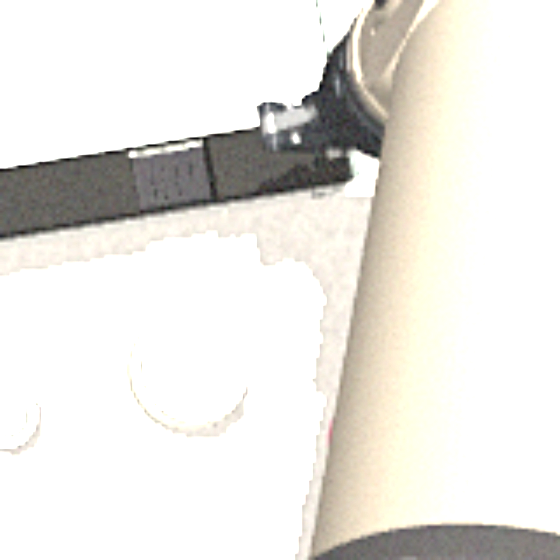

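```bash
python3 -c "
from h import *
np.set_printoptions(precision=1,suppress=True)
im,d=bot.read_camera('scene')
for c in range(214,240,2):
  print(c,[int(w2b(unproj('scene',(c,r),d[r,c]))[0][2]*1000) for r in range(262,296,2)])
print(proj('scene',[b2w(-.077,-.218,z) for z in (.08,.1,.11,.12,.13)]))
d=bot.read_camera('top')[1]
for r in range(166,196,3):
  print(r,[tuple(np.round(w2b(unproj('top',(c,r),d[r,c]))[0]*1000).astype(int)) for c in range(352,384,4)])
"
```

```text
214 [180, 179, 24, 19, 16, 11, 6, 0, 0, 1, 0, 0, 0, 0, 0, 0, 81]
216 [178, 175, 173, 140, 138, 133, 129, 0, 0, 0, 0, 2, 0, 0, 0, 79, 80]
218 [174, 172, 169, 142, 139, 133, 131, 125, 0, 0, 0, 1, 1, 1, 81, 80, 80]
220 [171, 167, 165, 143, 139, 136, 131, 128, 0, 0, 1, 0, 79, 81, 81, 80, 79]
222 [170, 168, 147, 145, 141, 137, 131, 129, 117, 0, 1, 80, 79, 79, 81, 78, 80]
224 [154, 152, 151, 145, 143, 139, 134, 131, 126, 0, 79, 80, 79, 81, 80, 80, 80]
226 [152, 148, 146, 143, 140, 136, 132, 130, 127, 80, 80, 79, 79, 81, 81, 80, 82]
228 [152, 147, 143, 140, 136, 132, 129, 125, 120, 117, 78, 80, 81, 80, 79, 79, 81]
230 [150, 146, 145, 140, 137, 134, 131, 126, 122, 119, 81, 79, 80, 81, 80, 79, 78]
232 [146, 143, 140, 137, 134, 130, 125, 123, 79, 80, 80, 80, 79, 79, 80, 79, 81]
234 [141, 139, 135, 131, 128, 125, 122, 81, 79, 80, 80, 79, 81, 80, 80, 79, 81]
236 [0, 0, 80, 80, 79, 80, 81, 80, 80, 79, 80, 81, 79, 80, 80, 80, 80]
238 [0, 80, 79, 80, 80, 80, 79, 80, 79, 81, 79, 81, 79, 81, 80, 80, 79]
[[228.5 293.8]
 [227.3 283.9]
 [226.7 278.8]
 [226.1 273.6]
 [225.5 268.3]]
166 [(np.int64(-32), n
[... 3126 characters left out ...]
4(-86), np.int64(-182), np.int64(84)), (np.int64(-87), np.int64(-191), np.int64(79)), (np.int64(-89), np.int64(-199), np.int64(81)), (np.int64(-90), np.int64(-209), np.int64(78)), (np.int64(-91), np.int64(-217), np.int64(78)), (np.int64(-93), np.int64(-225), np.int64(81)), (np.int64(-95), np.int64(-233), np.int64(83))]
193 [(np.int64(-91), np.int64(-172), np.int64(81)), (np.int64(-92), np.int64(-181), np.int64(82)), (np.int64(-94), np.int64(-189), np.int64(82)), (np.int64(-95), np.int64(-198), np.int64(81)), (np.int64(-95), np.int64(-209), np.int64(71)), (np.int64(-95), np.int64(-221), np.int64(59)), (np.int64(-95), np.int64(-234), np.int64(44)), (np.int64(-92), np.int64(-253), np.int64(4))]
```

The views disagree with the reported pose. The finger's end shows at z≈0.117, about 36 mm above the reported TCP at 0.080, and no force is felt. The top camera also sees the strip directly beneath the TCP. I'll go down in small steps and let the force decide.

```bash
python3 -m creep '[[[0,0,0.1,0,0,0,0],[0,0,0.2,0,0,0,0],[0,0,0.2,0,0,0,0]]]'
```

```text
t: 6.3
eef_pos: [0.5938, -0.2012, 0.0784]
tool_rot: [-0.0, 0.641, 0.767, -0.0]
contact_force: [-0.2, -0.3, -0.6]
gripper_width: 0.0
```

```bash
python3 -m creep '[[[0,0,0.1,0,0,0,0],[0,0,0.2,0,0,0,0],[0,0,0.3,0,0,0,0],[0,0,0.3,0,0,0,0]]]'; python3 -m creep '[[[0,0,0.1,0,0,0,0],[0,0,0.2,0,0,0,0],[0,0,0.3,0,0,0,0],[0,0,0.3,0,0,0,0]]]'
python3 -c "
from h import *
im,d=bot.read_camera('scene')
for c in range(216,236,4):
  print(c,[int(w2b(unproj('scene',(c,r),d[r,c]))[0][2]*1000) for r in range(262,300,2)])"
```

```text
t: 6.8
eef_pos: [0.5938, -0.2012, 0.0755]
tool_rot: [-0.0, 0.641, 0.767, -0.0]
contact_force: [-0.2, 0.4, 0.1]
gripper_width: 0.001
t: 7.3
eef_pos: [0.5938, -0.2012, 0.0725]
tool_rot: [-0.0, 0.641, 0.767, -0.0]
contact_force: [-0.2, -0.6, 0.6]
gripper_width: -0.002
216 [178, 175, 172, 169, 167, 133, 129, -1, 0, 1, 1, 1, 0, 0, 0, 79, 81, 79, 80]
220 [171, 168, 165, 164, 159, 156, 131, 129, 123, 119, 0, 1, 81, 80, 80, 78, 79, 81, 81]
224 [157, 154, 156, 146, 142, 137, 134, 130, 126, 123, 118, 79, 79, 79, 79, 80, 81, 80, 80]
228 [155, 154, 149, 141, 136, 133, 129, 126, 122, 116, 113, 109, 81, 79, 80, 80, 80, 80, 80]
232 [146, 144, 141, 135, 132, 130, 126, 123, 121, 116, 112, 80, 81, 81, 80, 81, 81, 80, 80]
```

The cameras are right: at a reported z of 0.0725 there is still no contact, and the tip shows at ≈0.109. I'll locate the real tip in 3D and check for lateral offset or tilt.

```bash
python3 -c "
from h import *
np.set_printoptions(precision=1,suppress=True)
im,d=bot.read_camera('scene')
o=bot.get_obs();print('tcp',w2b(o['eef_pos'])*1000)
v,u=np.mgrid[225:292,205:245];u=u.ravel();v=v.ravel()
P=w2b(unproj('scene',np.c_[u,v],d[v,u]))*1000
k=(d[v,u]>0)&(P[:,2]>88)
P=P[k]
for lo in range(100,240,8):
  s=P[(P[:,2]>=lo)&(P[:,2]<lo+8)]
  if len(s): print(lo,len(s),'x',np.percentile(s[:,0],[5,50,95]),'y',np.percentile(s[:,1],[5,50,95]))
cv2.imwrite('pics/c4.png',np.clip(cv2.resize(im[150:310,150:310],None,fx=3.7,fy=3.7,interpolation=cv2.INTER_CUBIC).astype(float)*4,0,255).astype('uint8'))
"
```

```text
tcp [[ -77.1 -218.1   72.6]]
108 26 x [-75.4 -67.8 -65. ] y [-227.8 -224.8 -212.5]
116 73 x [-81.3 -69.  -65. ] y [-232.  -227.8 -215.6]
124 85 x [-82.  -69.6 -65. ] y [-232.8 -229.1 -214.4]
132 70 x [-79.9 -69.1 -65. ] y [-232.7 -225.9 -213.4]
140 51 x [-70.  -65.9 -64.9] y [-232.1 -223.4 -213.3]
148 52 x [-67.5 -64.5 -63. ] y [-237.9 -223.  -205.7]
156 200 x [-83.  -64.7 -63.1] y [-247.4 -228.5 -193.4]
164 124 x [-84.4 -64.7 -63.9] y [-256.  -234.1 -187.2]
172 193 x [-85.  -64.8 -59.2] y [-260.4 -234.2 -186.5]
180 161 x [-67.3 -63.5 -59. ] y [-268.6 -230.9 -184.5]
188 170 x [-72.2 -64.  -59. ] y [-273.3 -236.5 -204.7]
196 178 x [-72.  -64.8 -58.3] y [-273.3 -242.6 -209.7]
204 149 x [-72.1 -65.1 -56.7] y [-259.8 -238.1 -212.5]
212 158 x [-69.2 -65.3 -57.1] y [-260.9 -239.1 -230.1]
220 97 x [-71.2 -66.3 -65. ] y [-259.6 -255.  -238.5]
228 47 x [-72.1 -67.9 -65.4] y [-256.3 -254.6 -247.6]
```

View pics/c4.png

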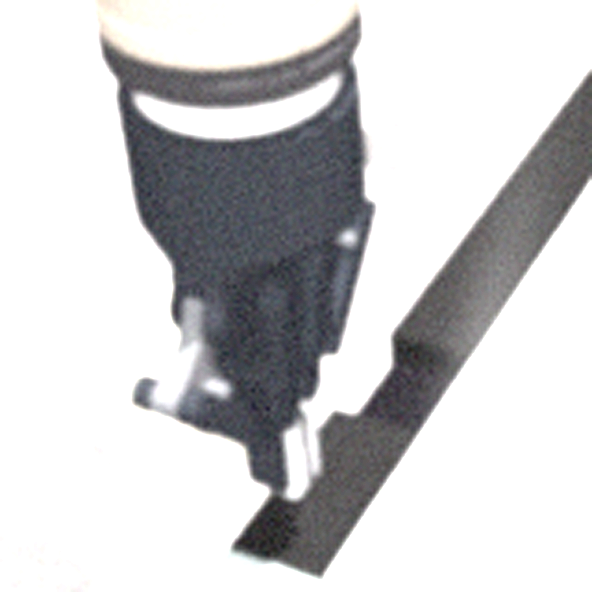

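The finger is vertical and laterally where it's reported, but its end is about 36 mm higher than the reported TCP. I expect contact at a reported z of about 0.044, and I'll approach it with force checks.

```bash
python3 -m creep '[[[0,0,0.3,0,0,0,0],[0,0,0.6,0,0,0,0],[0,0,0.9,0,0,0,0],[0,0,1.2,0,0,0,0],[0,0,1.4,0,0,0,0],[0,0,1.4,0,0,0,0]]]'; python3 -m creep '[[[0,0,0.15,0,0,0,0],[0,0,0.3,0,0,0,0],[0,0,0.45,0,0,0,0],[0,0,0.6,0,0,0,0],[0,0,0.6,0,0,0,0]]]'
python3 -c "
from h import *
im,d=bot.read_camera('scene')
for c in range(216,236,2):
  print(c,[int(w2b(unproj('scene',(c,r),d[r,c]))[0][2]*1000) for r in range(272,304,2)])"
```

```text
t: 8.15
eef_pos: [0.5937, -0.2013, 0.0584]
tool_rot: [-0.0, 0.641, 0.767, -0.0]
contact_force: [0.8, -0.3, -0.3]
gripper_width: -0.001
t: 8.78
eef_pos: [0.5937, -0.2012, 0.0524]
tool_rot: [-0.0, 0.641, 0.767, -0.0]
contact_force: [0.1, 0.0, 0.9]
gripper_width: -0.001
216 [164, 160, 158, 154, 152, 0, 0, 0, 1, 0, 79, 79, 80, 80, 79, 80]
218 [160, 157, 154, 151, 147, 144, 110, 106, 102, 82, 80, 81, 81, 80, 80, 81]
220 [144, 154, 151, 147, 144, 141, 112, 109, 104, 98, 80, 79, 78, 79, 79, 80]
222 [144, 150, 146, 143, 140, 137, 112, 110, 104, 99, 81, 81, 80, 81, 79, 79]
224 [139, 135, 141, 142, 138, 118, 115, 111, 106, 102, 97, 80, 80, 80, 79, 81]
226 [142, 136, 133, 125, 122, 120, 117, 112, 109, 105, 100, 79, 80, 80, 81, 81]
228 [140, 137, 135, 121, 118, 116, 112, 111, 104, 102, 99, 80, 79, 79, 79, 81]
230 [136, 135, 129, 122, 118, 114, 110, 106, 103, 98, 93, 90, 78, 80, 81, 79]
232 [134, 127, 123, 121, 118, 113, 110, 108, 103, 100, 96, 90, 80, 80, 80, 79]
234 [127, 123, 119, 115, 112, 108, 106, 102, 98, 95, 81, 81, 81, 80, 80, 80]
```

```bash
python3 -m creep '[[[0,0,0.2,0,0,0,0],[0,0,0.4,0,0,0,0],[0,0,0.5,0,0,0,0],[0,0,0.5,0,0,0,0]]]'; python3 -m creep '[[[0,0,0.1,0,0,0,0],[0,0,0.1,0,0,0,0]]]';python3 -m creep '[[[0,0,0.1,0,0,0,0],[0,0,0.1,0,0,0,0]]]'
```

```text
t: 9.32
eef_pos: [0.5938, -0.2013, 0.0475]
tool_rot: [-0.0, 0.641, 0.767, -0.0]
contact_force: [0.0, 0.8, 0.4]
gripper_width: -0.003
t: 9.57
eef_pos: [0.5938, -0.2013, 0.0465]
tool_rot: [-0.0, 0.641, 0.767, -0.0]
contact_force: [0.2, -0.7, 0.2]
gripper_width: -0.001
t: 9.82
eef_pos: [0.5938, -0.2013, 0.0455]
tool_rot: [-0.0, 0.641, 0.767, -0.0]
contact_force: [-0.9, 0.5, 0.0]
gripper_width: 0.001
```

```bash
python3 -m creep '[[[0,0,0.1,0,0,0,0],[0,0,0.1,0,0,0,0]]]'
```

```text
t: 10.07
eef_pos: [0.5938, -0.2012, 0.0445]
tool_rot: [-0.0, 0.641, 0.767, -0.0]
contact_force: [0.1, 0.5, 0.0]
gripper_width: -0.003
```

```bash
python3 -m creep '[[[0,0,0.05,0,0,0,0],[0,0,0.05,0,0,0,0]]]'; python3 -m creep '[[[0,0,0.05,0,0,0,0],[0,0,0.05,0,0,0,0]]]'
```

```text
t: 10.32
eef_pos: [0.5938, -0.2013, 0.044]
tool_rot: [-0.0, 0.641, 0.767, -0.0]
contact_force: [-0.6, 0.1, 0.6]
gripper_width: -0.001
t: 10.58
eef_pos: [0.5939, -0.2013, 0.044]
tool_rot: [0.0, 0.641, 0.767, 0.0]
contact_force: [-2.0, 0.8, 5.1]
gripper_width: 0.002
```

```bash
python3 -m creep '[[[0,0,0.05,0,0,0,0],[0,0,0.05,0,0,0,0]]]'
```

```text
t: 10.82
eef_pos: [0.5939, -0.2013, 0.044]
tool_rot: [0.0, 0.641, 0.767, 0.0]
contact_force: [-3.0, 0.9, 9.6]
gripper_width: -0.001
```

```bash
python3 -c "
from h import *
im,d=bot.read_camera('scene')
for c in range(222,236,2):
  print(c,[int(w2b(unproj('scene',(c,r),d[r,c]))[0][2]*1000) for r in range(276,306,2)])"
```

```text
222 [135, 134, 141, 137, 133, 131, 128, 101, 95, 92, 80, 79, 80, 81, 80]
224 [134, 130, 135, 134, 134, 127, 107, 103, 96, 93, 88, 81, 545, 80, 79]
226 [133, 130, 124, 118, 116, 112, 109, 104, 101, 96, 91, 80, 81, 81, 80]
228 [133, 130, 126, 115, 113, 109, 106, 101, 98, 95, 91, 79, 81, 80, 80]
230 [130, 126, 124, 120, 110, 107, 103, 98, 92, 90, 86, 81, 80, 79, 79]
232 [125, 126, 117, 115, 111, 107, 103, 99, 95, 91, 87, 82, 81, 80, 80]
234 [116, 115, 112, 108, 105, 102, 98, 95, 91, 88, 85, 80, 80, 80, 81]
```

Contact was felt at a reported z of 0.044, with stiffness of about 9 N/mm. I'll ease to about 5 N and slide left along the strip.

```bash
python3 -m creep '[[[0,0,-0.05,0,0,0,0],[0.3,0,-0.05,0,0,0,0],[0.7,0,-0.05,0,0,0,0],[1.1,0,-0.05,0,0,0,0],[1.5,0,-0.05,0,0,0,0]]]'; python3 -c "
from h import *
st()"
```

```text
t: 11.5
eef_pos: [0.5917, -0.1869, 0.044]
tool_rot: [0.001, 0.641, 0.767, 0.0]
contact_force: [0.1, -3.7, 5.2]
gripper_width: -0.001
t 11.5 box [ -76.6 -203.5   44. ] F [ 0.1  -3.74  5.22] q [ 0.01  0.57  0.27  1.83 -0.21  0.77  2.13] rot [ 0.001  0.001 -0.   ]
```

```bash
python3 -m creep '[[[0.4,0,0,0,0,0,0],[0.8,0,0,0,0,0,0],[1.2,0,0,0,0,0,0],[1.6,0,0,0,0,0,0],[2.0,0,0,0,0,0,0]]]';  python3 -m creep '[[[0.4,0,0,0,0,0,0],[0.8,0,0,0,0,0,0],[1.2,0,0,0,0,0,0],[1.6,0,0,0,0,0,0],[2.0,0,0,0,0,0,0]]]'; python3 -c "
from h import *
st()"
```

```text
t: 12.12
eef_pos: [0.588, -0.1672, 0.044]
tool_rot: [0.001, 0.641, 0.767, 0.0]
contact_force: [0.9, -4.1, 6.0]
gripper_width: -0.003
t: 12.75
eef_pos: [0.5845, -0.1475, 0.044]
tool_rot: [0.001, 0.642, 0.767, 0.0]
contact_force: [1.1, -3.4, 5.2]
gripper_width: -0.002
t 12.75 box [ -76.8 -163.5   44. ] F [ 1.06 -3.4   5.15] q [-0.06  0.55  0.27  1.87 -0.2   0.75  2.07] rot [ 0.001  0.001 -0.   ]
```

```bash
python3 -m creep '[[[0.4,0,0,0,0,0,0],[0.8,0,0,0,0,0,0],[1.2,0,0,0,0,0,0],[1.6,0,0,0,0,0,0]]]';  python3 -m creep '[[[0.4,0,0,0,0,0,0],[0.8,0,0,0,0,0,0],[1.2,0,0,0,0,0,0]]]';python3 -m creep '[[[0.3,0,0,0,0,0,0],[0.6,0,0,0,0,0,0],[0.8,0,0,0,0,0,0]]]'; python3 -c "
from h import *
st()"
```

```text
t: 13.25
eef_pos: [0.5816, -0.1317, 0.0439]
tool_rot: [0.001, 0.641, 0.767, 0.0]
contact_force: [1.1, -3.9, 4.6]
gripper_width: 0.004
t: 13.62
eef_pos: [0.5782, -0.118, 0.0428]
tool_rot: [-0.001, 0.641, 0.768, -0.0]
contact_force: [0.7, 0.0, 0.3]
gripper_width: 0.002
t: 14.0
eef_pos: [0.5776, -0.1114, 0.0435]
tool_rot: [-0.0, 0.641, 0.767, -0.0]
contact_force: [-0.6, 0.7, -0.1]
gripper_width: 0.001
t 14.0 box [ -77.1 -126.7   43.5] F [-0.56  0.65 -0.1 ] q [-0.12  0.53  0.27  1.9  -0.2   0.73  2.01] rot [-0. -0. -0.]
```

The force vanished at own y ≈ -138 to -127 mm, so the finger is in the notch, centred and matching the cameras. Now I'll go down to the key, then press.

```bash
python3 -m creep '[[[0,0,0.4,0,0,0,0],[0,0,0.8,0,0,0,0],[0,0,1.1,0,0,0,0],[0,0,1.2,0,0,0,0],[0,0,1.3,0,0,0,0],[0,0,1.3,0,0,0,0]]]'; python3 -c "
from h import *
st()"
```

```text
t: 14.75
eef_pos: [0.5776, -0.1118, 0.0308]
tool_rot: [-0.0, 0.641, 0.767, -0.0]
contact_force: [-1.5, 0.4, 1.9]
gripper_width: 0.0
t 14.75 box [ -77.1 -127.1   30.8] F [-1.5   0.39  1.92] q [-0.11  0.55  0.26  1.91 -0.21  0.71  2.02] rot [-0. -0. -0.]
```

```bash
python3 -m creep '[[[0,0,0.3,0,0,0,0],[0,0,0.6,0,0,0,0],[0,0,0.8,0,0,0,0],[0,0,0.85,0,0,0,0],[0,0,0.85,0,0,0,0]]]'; python3 -c "
from h import *
st()"
```

```text
t: 15.38
eef_pos: [0.5778, -0.1118, 0.0238]
tool_rot: [-0.0, 0.642, 0.767, 0.0]
contact_force: [-7.4, 0.8, 20.5]
gripper_width: -0.0
t 15.38 box [ -77.  -127.2   23.8] F [-7.37  0.76 20.54] q [-0.11  0.56  0.25  1.91 -0.21  0.69  2.02] rot [ 0.    -0.001 -0.001]
```

The key is at its stop: 7 mm of travel, with force up to 20 N. Drawing the finger out straight up now.

```bash
python3 -m creep '[[[0,0,-2,0,0,0,0],[0,-0.3,-5,0,0,0,0],[0,-2,-9,0,0,0,0],[0,-5,-14,0,0,0,0],[0,-8,-18,0,0,0,0],[0,-10,-20,0,0,0,0],[0,-10,-20,0,0,0,0],[0,-10,-20,0,0,0,0]]]'; python3 -c "
from h import *
st()
cv2.imwrite('pics/s5.png',bot.read_camera('scene')[0])"
```

```text
t: 16.38
eef_pos: [0.4797, -0.1289, 0.2213]
tool_rot: [-0.0, 0.641, 0.767, -0.0]
contact_force: [0.2, -0.1, -0.9]
gripper_width: -0.0
t 16.38 box [-176.6 -126.6  221.3] F [ 0.17 -0.12 -0.91] q [-0.17  0.15  0.35  1.96 -0.06  1.04  1.95] rot [-0. -0.  0.]
```

View pics/s5.png

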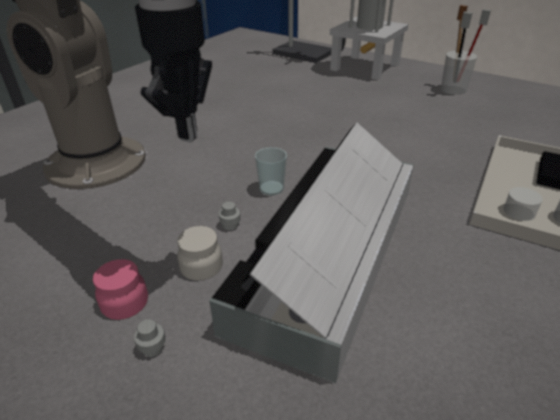

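The cover is opening: its front edge runs from (355,128) to (258,275) and is clearly raised. The finger is out, and the tub, beaker and coupling look unmoved. I'll wait about 6 s for it to open fully.

```bash
for i in 1 2 3 4; do python3 -m creep '[[[0,0,0,0,0,0,0],[0,0,0,0,0,0,0],[0,0,0,0,0,0,0],[0,0,0,0,0,0,0],[0,0,0,0,0,0,0],[0,0,0,0,0,0,0],[0,0,0,0,0,0,0],[0,0,0,0,0,0,0],[0,0,0,0,0,0,0],[0,0,0,0,0,0,0]]]' | head -1; done
python3 -c "
from h import *
np.set_printoptions(precision=3,suppress=True)
im,d=bot.read_camera('scene');cv2.imwrite('pics/s6.png',im)
s=bot.silhouettes('scene','cover')
v,u=np.mgrid[100:330,200:430];u=u.ravel();v=v.ravel()
P=w2b(unproj('scene',np.c_[u,v],d[v,u]))
k=(d[v,u]>0)&(P[:,2]>.09)&(P[:,0]>-.05)&(P[:,0]<.09)&(abs(P[:,1])<.2); a=np.polyfit(P[k,0]-.075,P[k,2],1); print('cover angle',np.arctan(-a[0]),P[k,2].max(),P[k,0].min())
k=(abs(P[:,0]+.08)<.006)&(abs(P[:,1]+.123)<.01); print('key z',np.median(P[k,2]),k.sum())
for n in('top','scene'):
  d0=np.load(n+'0.npy'); im,d=bot.read_camera(n)
  for l in('tub','beaker','coupling'):
    for x in bot.find_in(n,l): print(n,l,np.round(x['xy']),round(x['p'],2))
cv2.imwrite('pics/t6.png',im if n=='top' else bot.read_camera('top')[0])
st()"
```

```text
t: 17.68
t: 18.92
t: 20.18
t: 21.42
cover angle 0.8873551524342334 0.18763508185092695 -0.02250483222905082
key z 0.06764563546741016 64
top tub [335. 248.] 0.61
top tub [266. 152.] 0.52
top beaker [209. 261.] 0.76
top coupling [280. 257.] 0.7
scene tub [201. 256.] 0.92
scene tub [120. 289.] 0.7
scene tub [230. 217.] 0.16
scene beaker [272. 167.] 0.71
scene coupling [230. 218.] 0.68
scene coupling [149. 336.] 0.57
scene coupling [327. 268.] 0.27
t 21.98 box [-177.  -127.   222.1] F [ 0.12 -1.04 -0.54] q [-0.17  0.15  0.35  1.96 -0.06  1.04  1.95] rot [ 0. -0. -0.]
```

View pics/s6.png

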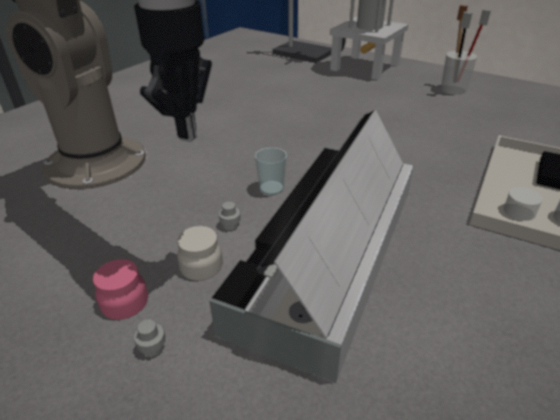

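View pics/t6.png

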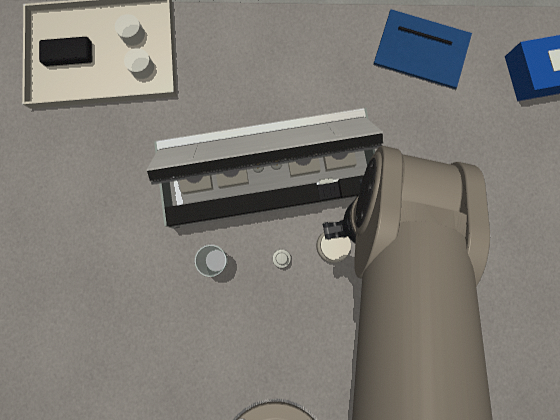

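The cover stands open, at about 0.9–1.0 rad in the measurement. The key's top is back at z ≈ 0.0676 and the loose things haven't moved. One more settle check, then I'll hand in.

```bash
python3 -m creep '[[[0,0,0,0,0,0,0],[0,0,0,0,0,0,0],[0,0,0,0,0,0,0],[0,0,0,0,0,0,0],[0,0,0,0,0,0,0],[0,0,0,0,0,0,0],[0,0,0,0,0,0,0],[0,0,0,0,0,0,0],[0,0,0,0,0,0,0],[0,0,0,0,0,0,0]]]' | head -1
python3 -c "
from h import *
im,d=bot.read_camera('scene'); a=cv2.imread('pics/s6.png')
print('diff',np.abs(im.astype(int)-a)[100:330,200:430].mean(), np.percentile(np.abs(im.astype(int)-a)[100:330,200:430],99.9))
print(bot.hand_in())"
```

```text
t: 23.22
diff 1.254020163831128 24.0
the job is handed in; nothing more can be done
None
```

The service box is open: the release key was pressed fully down, the cover was let go, and it now stands open by itself with the key back up. I handed the job in at about 23 s; no verdict is reported.

- **Slide:** I put the closed finger on the right end of the strip and slid it left at about 5 N. The force vanished where the cameras also showed the notch, at own y ≈ −127 mm.
- **Press:** the key moved 7 mm to its stop, with a peak of about 20 N, and I drew the finger out straight up.
- **Last checks:**
  - The cover measured 0.89 rad by a plane fit. By the height of its front edge it was about 1.0 rad. It was steady in the last pictures.
  - The top of the key was back at z ≈ 0.068 m.
  - The tub, beaker and coupling were found within 3 pixels of where they started.
  - The arm was clear of everything.
- **What disagreed:** the reported tool height was about 36 mm lower than where the fingertip really was. The cameras showed this and the contact confirmed it (strip felt at a reported z of 0.044 m instead of 0.080 m), so I set heights by touch. The first contact briefly reached about 10 N before I eased off for the slide.

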